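# Pin the draw link into the inclined yoke of a test stand

### The job

Four look-alike pins lie in the rack: pick the one whose shank fits the yoke's eyes without slack and is long enough to pass right through both lugs. Push it from the raised far side down through the upper lug, the link's eye and the lower lug until its head rests fully home against the upper lug, then let go. The other three pins must end lying in their places in the rack, and the beaker, bottle and screwdriver where they stand.

Things in the scene. Friction and masses are not known exactly. Their poses are not given: they have to be found in the camera images.
- stand: Test stand fixed to the bench: dark steel base plate 150 x 220 x 12 mm, a pedestal carrying the inclined aluminium yoke, and beside it at the stand's +y a blue load-cell housing (90 x 90 mm, y 55 to 145 mm, top at 145 mm). Origin on the bench directly below the yoke's eye centre; z up.
- yoke: Aluminium yoke: 2 lugs (10 mm thick, 30 wide, top 14 above the eye axis), a steel link eye between. Eyes: 13.6 mm holes. Origin on the eye axis midway between the lugs, 130 mm above the bench. x: the eye axis, rising 25 degrees going away from the robot; lugs at x = 19 to 29 mm (upper) and -29 to -19 (lower), link -8 to 8. z: square to it, up and leaning to the robot; free space above.
- upper_eye (a point): Mouth of the eye on the outer (upper, far) face of the upper lug, on the eye axis, where the pin enters and its head finally rests; 29 mm along the yoke's x axis from the yoke's origin.
- link_eye (a point): Centre of the eye of the steel link (28 x 28 x 16 mm plate on a 12 mm rod that runs into the blue housing). The link floats up to 4 mm along the yoke's y axis, with about 1 N friction, so its eye may stand a few mm out of line; a pin's taper draws it into line.
- rack: White rack fixed to the bench: base 80 x 224 x 12 mm and two upright combs across it, each with four V-notches at y = -90, -30, 30, 90 mm (notch bottoms 55 mm above the bench, comb tops 64). Far comb x = 25 to 29 mm, near comb x = -20 to -6: 31 mm free between them, where a pin's bare shank can be gripped. Pin shoulders at x = +30 mm. Origin on the bench under its centre.
- pin_a: A pin: shank 12 mm diameter, 80 mm long including taper. Steel; flat round head 22 mm diameter, 6 thick, as on all four. Origin on the axis at the shoulder (shank meets head); x axis along the pin towards the head (head x = 0 to 6 mm, shank along -x, last 7 mm tapering by 3 mm in radius). Lies level across the rack's two combs, head at the far side.
- pin_b: A pin: shank 12 mm diameter, 56 mm long including taper. Steel; flat round head 22 mm diameter, 6 thick, as on all four. Origin on the axis at the shoulder (shank meets head); x axis along the pin towards the head (head x = 0 to 6 mm, shank along -x, last 7 mm tapering by 3 mm in radius). Lies level across the rack's two combs, head at the far side.
- pin_c: A pin: shank 15 mm diameter, 80 mm long including taper. Steel; flat round head 22 mm diameter, 6 thick, as on all four. Origin on the axis at the shoulder (shank meets head); x axis along the pin towards the head (head x = 0 to 6 mm, shank along -x, last 7 mm tapering by 3 mm in radius). Lies level across the rack's two combs, head at the far side.
- pin_d: A pin: shank 9 mm diameter, 80 mm long including taper. Steel; flat round head 22 mm diameter, 6 thick, as on all four. Origin on the axis at the shoulder (shank meets head); x axis along the pin towards the head (head x = 0 to 6 mm, shank along -x, last 7 mm tapering by 3 mm in radius). Lies level across the rack's two combs, head at the far side.
- beaker: Bystander: open glass beaker, 70 mm diameter, 85 mm high, on the bench. Origin at the centre of its underside.
- wash_bottle: Bystander: white bottle with a red cap, 60 mm diameter, 150 mm high, on the bench. Origin at the centre of its underside.
- screwdriver: Bystander: screwdriver lying on the bench, about 200 mm long. Origin near its middle, on the underside.
Things that resemble listed ones, but are neither listed nor needed, are in the scene too. Leave any green, red or yellow look-alike of the pin_a alone.

How it is judged:
By the outcome, as a careful person would: the job done as asked, in the order asked, and still so for the second after the job is handed in, with the robot touching nothing.
It also fails if it takes over 51 s, if anything falls off the work surface, if the arm or the gripper's body presses on something with over 40 N, if the wrist force passes 120 N, or if a joint passes its speed limit or range.

### The arm

A 6-joint arm with a two-finger parallel gripper is mounted at the origin on the work surface. World frame = base frame: x ahead of the robot, y to its left, z up, the work surface at z = 0. Lengths are in mm, angles in rad, forces in N, time in s.
With the tool pointing down it reaches from about 325 to 850 mm from the base axis. Payload 4.4 kg.
Tool frame: the origin (TCP) lies on the centre line of the jaws, within the pads' length; the fingertips stand tip_reach ahead of it and the grasp point (between the pads) lies 2 mm behind it (tip_reach is the distance from the TCP to the fingertips, in mm); z points along the fingers, y is the line along which they close (so a half turn about z gives the same grasp; the last joint's range is limited). The gripper opens to 94 mm and grips with 3 to 60 N. Pads are 16 mm wide; open, the fingers measure 119 mm over their backs; the gripper's body (75 mm by 177 mm) begins 78 mm behind the grasp point.
Start: joints at [-1.413, 0.207, 1.542, -0, 1.393, -0.15], TCP at [174.191, -547.982, 222.447] pointing down, gripper open.
Joint ranges: [-2.73, 2.73], [-0.86, 2.22], [0.23, 2.46], [-1.11, 4.25], [0.08, 2.63], [-2.82, 2.82]. Speed limits (rad/s): [2.79, 2.79, 3.14, 3.14, 3.14, 3.14].

### API

Orientations are given as [roll, pitch, yaw] about the fixed x, y, z axes, in that order (R = Rz(yaw) Ry(pitch) Rx(roll)).
In Python, from station import * gives the robot as it stands. The module is installed in compiled form; this text tells all that it offers.
- The arm moves only by the tool step_arm, never from a script. Its argument "deltas" is a list of rows, each an object of numbers: "grip": the closure, from 0 (fully open) to 1 (shut); "dx", "dy", "dz": the shift along the tool's x, y, z in mm; "rx", "ry", "rz": the turn, a rotation vector about the tool's x, y, z in rad. A call has 1 to 5 rows; each row shifts and turns the commanded pose from where the row before left it, along the tool's axes as they then stand; what a row does not reach is not made up. A row lasts 1/10 s, in which the tool goes at most 50 mm and 8.59 degrees, less where a joint would pass 70% of its speed; a pose out of reach is approached as far as the arm can. A call is refused whole if a number of a shift passes 50 or a number of a turn 0.15, either way. A call with a gripper value outside its range is refused whole. The fingers move at their own pace and stop on an object; the grip force is fixed at half the most. Time passes only in rows, so rows that do not move let the fingers close. It gives the time, the measured TCP pose, the force, the opening and the grip force at its end, in the units of the state.
- sense(): the state, without advancing time (a new reading comes with each control period).
- camera(name): name is "side" or "top" or "wrist"; returns a dict with "frame" (384x512x3 uint8, blue, green, red), "intrinsics" (3x3 intrinsics, pixels), "rvec" (rotation vector, rad) and "tvec" (3), from world to camera coordinates, as OpenCV has them; the wrist camera has in their place "tool_from_camera" (4x4, takes a point from camera to tool coordinates, whose origin is the TCP and whose axes are the flange's). Camera axes: x right, y down, z forward; pixel columns grow to the right and rows downward; lengths in mm; the calibration is good to about 2 mm. A picture is of the moment at which its call begins: read the wrist's pose just before it. There is no depth.
- finish_job(): hands the job in; it is judged then, once.
The state is a dict: "t": time; "joints": joint angles; "dq": joint speeds; "joint_efforts": joint torques, N m; "ee_pos": TCP position; "eef_rot": TCP orientation; "force": force on the tool from outside, world axes, zero at the start; "wrist_torque": the same for the moment, N m; "gripper_width": finger opening in mm; "gripper_force": force on a finger pad.
Only numpy, scipy, OpenCV 4.12 (cv2) and the standard library are available. Lean on these libraries where they do the work, as an engineer would, in place of code of your own. Each camera call takes 0.05 s, during which the arm holds its last target. There are 200 camera calls.

## Working session

There is one attempt and no reset: what is moved stays moved. The work goes in short steps, Python scripts to look and compute and a tool call to move; the robot and the scene stay as the last step left them, time stands still between calls to the robot, and variables do not carry over. Pictures are saved under pics/ and viewed, at most 10 in all, crops included, and the job is handed in when it is done.

Besides the shell and the picture viewer there is one more tool, called after ">>>" as name([rows], argument=value, ...), one row to a line, values as JSON. step_arm: Moves the arm, as the interface text tells. Its arguments: {"type":"object","properties":{"deltas":{"type":"array","items":{"type":"object","properties":{"grip":{"type":"number"},"dx":{"type":"number"},"dy":{"type":"number"},"dz":{"type":"number"},"rx":{"type":"number"},"ry":{"type":"number"},"rz":{"type":"number"}}}}},"required":["deltas"]}

```bash
mkdir -p pics
cat > h.py <<'E'
from station import *
import numpy as np, cv2
from scipy.spatial.transform import Rotation as Ro
def ray(c,u,v):
    K=np.array(c["intrinsics"]);d=np.linalg.inv(K)@[u,v,1]
    R=cv2.Rodrigues(np.array(c["rvec"],float))[0];t=np.array(c["tvec"],float).ravel()
    return -R.T@t,R.T@d
def onz(c,u,v,z):
    o,d=ray(c,u,v);return o+d*(z-o[2])/d[2]
def proj(c,P):
    return cv2.projectPoints(np.array(P,float).reshape(-1,3),np.array(c["rvec"],float),np.array(c["tvec"],float),np.array(c["intrinsics"],float),None)[0].reshape(-1,2)
E
python3 - <<'E'
from h import *
import pickle
cs={}
for n in("top","side"):
    c=camera(n);cs[n]=c;cv2.imwrite(f"pics/{n}0.png",cv2.resize(c["frame"],(768,576),interpolation=cv2.INTER_CUBIC))
    o,d=ray(c,256,192);print(n,o.round(),(d/np.linalg.norm(d)).round(2),np.array(c["intrinsics"])[0,0])
pickle.dump(cs,open("c0.pkl","wb"))
s=sense();print(s)
E
```

```text
top [ 453.  -12. 1359.] [ 0.08 -0.01 -1.  ] 463.94872102614244
side [  72. -915.  758.] [ 0.36  0.75 -0.55] 494.45510447415444
{'t': 0.1, 'joints': array([-1.41349194e+00,  2.07319068e-01,  1.54278522e+00, -2.03497720e-05,
        1.39346741e+00, -1.50447539e-01]), 'dq': array([ 0.00024416, -0.00103691, -0.00273422, -0.00023432,  0.00106467,
       -0.00138743]), 'joint_efforts': array([ 4.65511366e-04, -3.71861887e+01, -2.82294273e+01,  7.00558559e-02,
        3.11157515e-02, -5.40160897e-05]), 'ee_pos': array([ 174.08202051, -547.30695071,  221.42806409]), 'eef_rot': array([-3.13963297e+00, -2.76822014e-04,  3.07755266e-01]), 'force': array([ 0.51091315, -0.32735727,  0.02774424]), 'wrist_torque': array([ 0.06318926, -0.00521804, -0.00965443]), 'gripper_force': 0.0, 'gripper_width': 94.21040930363267}
```

View pics/top0.png

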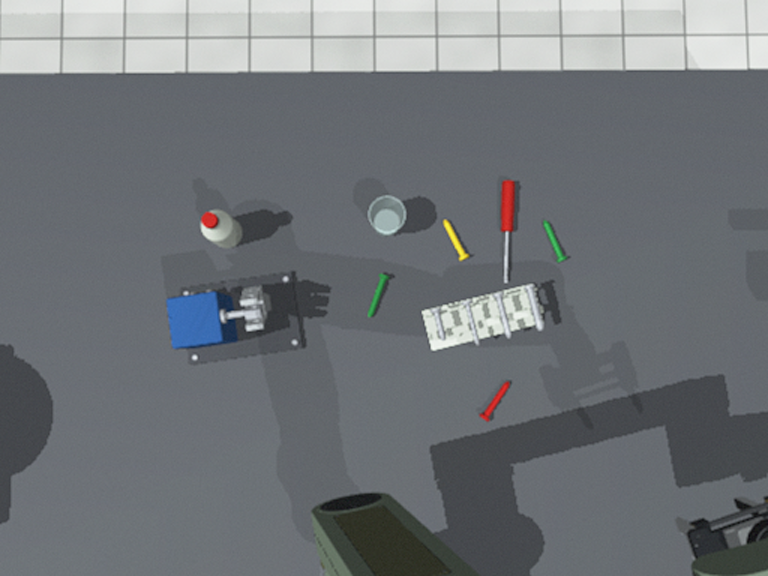

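View pics/side0.png

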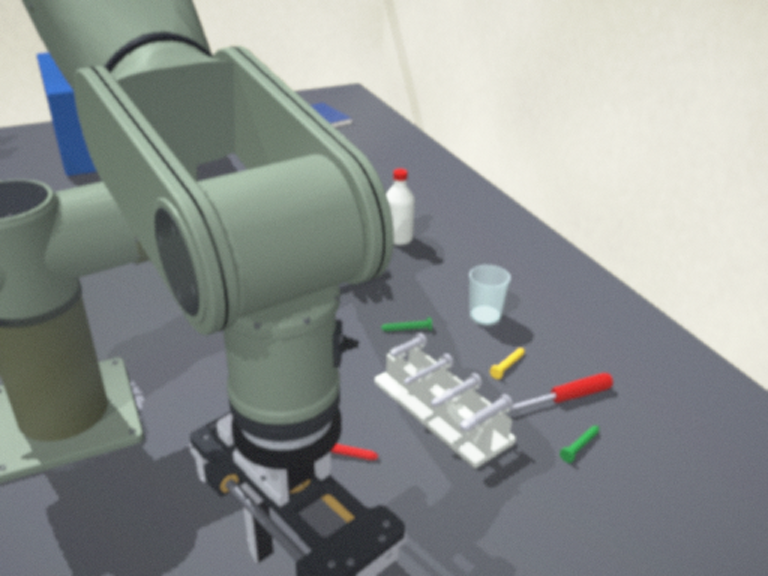

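The top view shows the rack at about (485,318), holding four pins. The yoke is at (258,308) beside the blue housing at (200,320), and the loose coloured pins are decoys. The side view shows the rack at (445,400), with the arm hiding the stand.

Run:
```python
from h import *
import pickle
cs=pickle.load(open("c0.pkl","rb"));c=cs["top"];f=c["frame"]
hsv=cv2.cvtColor(f,cv2.COLOR_BGR2HSV)
m=((hsv[...,2]>150)&(hsv[...,1]<60)).astype(np.uint8)*255
m[:60]=0;m[260:]=0
m1=m.copy();m1[:,:270]=0;m1[:180]=0
m1=cv2.morphologyEx(m1,cv2.MORPH_CLOSE,np.ones((5,5)))
k=max(cv2.findContours(m1,0,2)[0],key=cv2.contourArea);r=cv2.minAreaRect(k);b=cv2.boxPoints(r);print(r)
for p in b: print(p,onz(c,*p,12).round(1),onz(c,*p,60).round(1))
b_=cv2.inRange(hsv,(105,150,60),(125,255,255));b_[:170]=0;b_[260:]=0
k=max(cv2.findContours(b_,0,2)[0],key=cv2.contourArea);r=cv2.minAreaRect(k);print("blue",r)
for p in cv2.boxPoints(r): print(p,onz(c,*p,145).round(1))
for p in [(186,294),(292,276),(295,343),(195,357)]: print("screw",onz(c,p[0]/1.5,p[1]/1.5,12).round(1))
a=cv2.resize(f[170:250,270:370],(800,640),interpolation=cv2.INTER_CUBIC)
e=cv2.resize(f[170:250,100:215],(800,560),interpolation=cv2.INTER_CUBIC)
cv2.imwrite("pics/z1.png",cv2.resize(np.hstack([cv2.resize(f[175:240,275:375],(400,260),interpolation=2),cv2.resize(f[175:240,105:205],(400,260),interpolation=2)]),(800,260)))
```

```text
((320.5356750488281, 206.00335693359375), (43.64915466308594, 78.3736801147461), 76.90811157226562)
[277.4238  193.62239] [556.4 -85.5  12. ] [552.7 -82.9  60. ]
[353.7604 175.8697] [ 606.5 -309.3   12. ] [ 601.  -298.7   60. ]
[363.64755 218.38432] [ 482.1 -335.4   12. ] [ 481.  -323.8   60. ]
[287.31094 236.13701] [ 432.7 -112.7   12. ] [ 433.4 -109.1   60. ]
blue ((134.03955078125, 212.79006958007812), (34.72409439086914, 42.74081039428711), 82.23483276367188)
[110.51927 198.47466] [537.1 358.7 145. ]
[152.86815 192.69981] [551.3 248.2 145. ]
[157.55983 227.10548] [461.2 235.5 145. ]
[115.21095 232.88033] [447.2 345.6 145. ]
screw [553.3 360.3  12. ]
screw [586.5 155.3  12. ]
screw [456.6 149.6  12. ]
screw [431.5 342.   12. ]
```

View pics/z1.png

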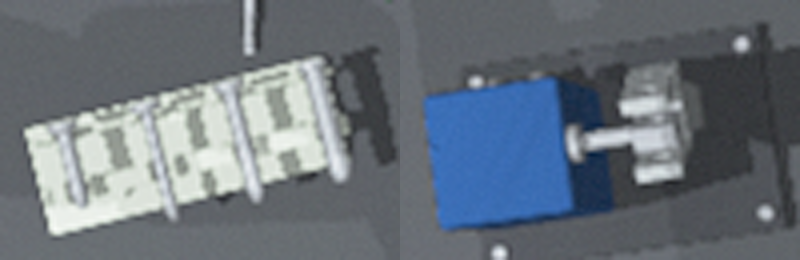

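The crop shows the leftmost pin (near (70,165)) is the short one and the rightmost (325,120) looks thickest. The two middle pins need a closer look, so I'm moving the wrist camera over the rack.

>>> step_arm([
  {"dx":40,"dy":-20,"dz":-8},
  {"dx":40,"dy":-20,"dz":-8},
  {"dx":40,"dy":-20,"dz":-8},
  {"dx":40,"dy":-20,"dz":-8},
  {"dx":40,"dy":-20,"dz":-8},
])

```text
schema error: expected keys grip, dx, dy, dz, rx, ry, rz
```

>>> step_arm([
  {"dx":40,"dy":-22},
  {"dx":40,"dy":-22},
  {"dx":40,"dy":-22},
  {"dx":30,"dy":-22},
  {"rz":0.088,"dx":20,"dy":-20},
])

```text
schema error: expected keys grip, dx, dy, dz, rx, ry, rz
```

>>> step_arm([
  {},
  {},
])

```text
schema error: expected keys grip, dx, dy, dz, rx, ry, rz
```

Run:
```python
from h import *
import pickle
s=sense();c=camera("wrist");pickle.dump((s,c),open("w1.pkl","wb"))
print(s["t"],s["ee_pos"],s["eef_rot"]);print(np.array(c["tool_from_camera"]).round(3),c["intrinsics"], [k for k in globals() if 'tip' in k])
cv2.imwrite("pics/w1.png",cv2.resize(c["frame"],(768,576),interpolation=2))
```

```text
0.1 [ 174.08202051 -547.30695071  221.42806409] [-3.13963297e+00 -2.76822014e-04  3.07755266e-01]
[[ 1.00000e-03 -9.67000e-01 -2.56000e-01  7.43180e+01]
 [ 1.00000e+00  1.00000e-03 -0.00000e+00 -3.08000e-01]
 [ 1.00000e-03 -2.56000e-01  9.67000e-01 -1.62272e+02]
 [ 0.00000e+00  0.00000e+00  0.00000e+00  1.00000e+00]] [[300.17477721   0.         252.06985569]
 [  0.         300.17477721 186.38148758]
 [  0.           0.           1.        ]] ['tip_reach']
```

View pics/w1.png

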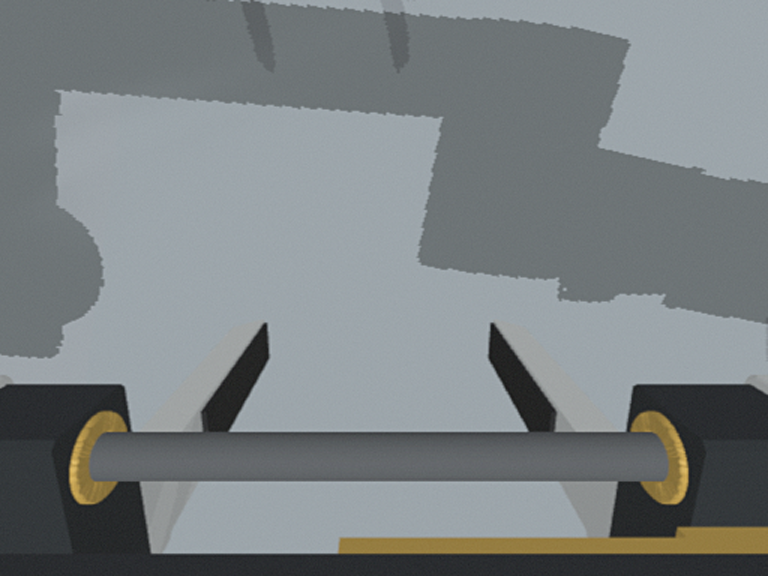

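That picture shows only bare bench, because the moves were refused: every row needs all seven keys. I'll resend them in full.

>>> step_arm([
  {"dx":40,"dy":-20,"dz":-8,"rx":0,"ry":0,"rz":0,"grip":0},
  {"dx":40,"dy":-20,"dz":-8,"rx":0,"ry":0,"rz":0,"grip":0},
  {"dx":40,"dy":-20,"dz":-8,"rx":0,"ry":0,"rz":0,"grip":0},
  {"dx":40,"dy":-20,"dz":-8,"rx":0,"ry":0,"rz":0,"grip":0},
  {"dx":40,"dy":-20,"dz":0,"rx":0,"ry":0,"rz":0,"grip":0},
])

```text
t: 0.65
ee_pos: [335.8, -391.2, 255.6]
eef_rot: [3.139, -0.001, 0.307]
force: [-0.1, -0.9, -0.6]
gripper_width: 94.0
gripper_force: 0.0
```

>>> step_arm([
  {"dx":40,"dy":-22,"dz":0,"rx":0,"ry":0,"rz":0,"grip":0},
  {"dx":40,"dy":-22,"dz":0,"rx":0,"ry":0,"rz":0,"grip":0},
  {"dx":40,"dy":-22,"dz":0,"rx":0,"ry":0,"rz":0,"grip":0},
  {"dx":40,"dy":-22,"dz":0,"rx":0,"ry":0,"rz":0,"grip":0},
  {"dx":30,"dy":-22,"dz":0,"rx":0,"ry":0,"rz":0.088,"grip":0},
])

```text
t: 1.15
ee_pos: [483.6, -227.7, 254.2]
eef_rot: [-3.141, -0.0, 0.219]
force: [0.1, -0.6, 0.6]
gripper_width: 94.3
gripper_force: 0.0
```

>>> step_arm([
  {"dx":0,"dy":0,"dz":0,"rx":0,"ry":0,"rz":0,"grip":0},
  {"dx":0,"dy":0,"dz":0,"rx":0,"ry":0,"rz":0,"grip":0},
])

```text
t: 1.35
ee_pos: [482.2, -229.1, 254.0]
eef_rot: [-3.141, 0.001, 0.223]
force: [-0.5, -1.0, -0.1]
gripper_width: 93.8
gripper_force: 0.0
```

Run:
```python
from h import *
import pickle
s=sense();c=camera("wrist");pickle.dump((s,c),open("w1.pkl","wb"))
print(s["t"],s["ee_pos"],s["eef_rot"],tip_reach)
cv2.imwrite("pics/w2.png",cv2.resize(c["frame"],(768,576),interpolation=2))
```

```text
1.35 [ 482.21339953 -229.0973522   254.02966267] [-3.14146276e+00  1.12481400e-03  2.22700757e-01] 17.0
```

View pics/w2.png

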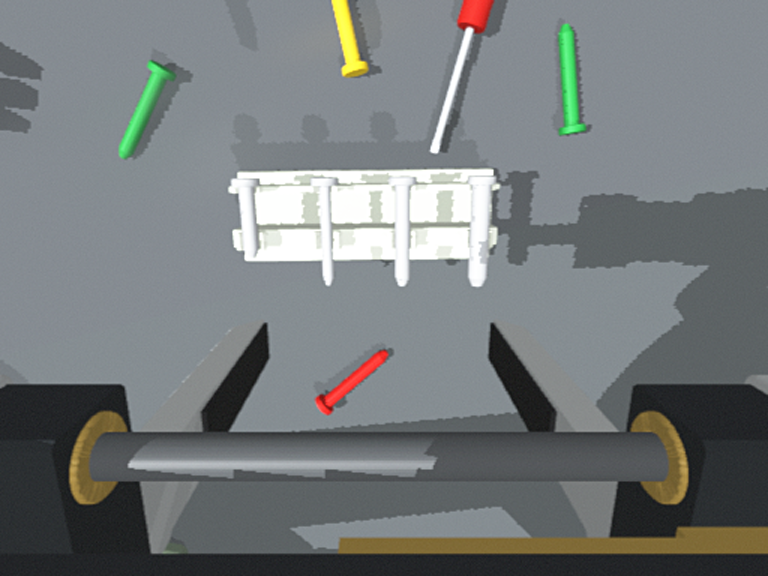

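The wrist view shows the four rack pins left to right: short b (248), thin d (327), medium a (402, tip at row 285), thick c (480). I want the third, pin_a.

```bash
cat >> h.py <<'E'
def wonz(s,c,u,v,z):
    K=np.array(c["intrinsics"]);T=np.array(c["tool_from_camera"]);R=Ro.from_euler("xyz",s["eef_rot"]).as_matrix()
    o=R@T[:3,3]+s["ee_pos"];d=R@T[:3,:3]@np.linalg.inv(K)@[u,v,1];return o+d*(z-o[2])/d[2]
def local(s,P):
    R=Ro.from_euler("xyz",s["eef_rot"]).as_matrix();return R.T@(np.array(P)-s["ee_pos"])
E
python3 - <<'E'
from h import *
import pickle
s,c=pickle.load(open("w1.pkl","rb"));f=c["frame"];g=cv2.cvtColor(f,cv2.COLOR_BGR2GRAY).astype(int)
# tip: rows below near comb (bench behind is darker)
for row in (176,178,180,182,184,186,188,190,192):
    r=g[row,245:290]; i=np.where(r>185)[0]+245; print(row,i.min() if len(i) else None,i.max() if len(i) else None)
# rack base front corners, head back edge
sh=wonz(s,c,402/1.5,186/1.5,63.5);tip=wonz(s,c,402/1.5,286/1.5,63.5)
print(sh,tip,np.linalg.norm(sh-tip))
for n,u,ut in(("b",248,None),("d",324,328),("a",402,402),("c",481,477)):
    if ut:
        h=wonz(s,c,u/1.5,186/1.5,63.5);t=wonz(s,c,ut/1.5,284/1.5,63.5);print(n,h,t,np.arctan2(*(h-t)[[1,0]]))
print(local(s,sh),local(s,tip))
E
```

```text
176 263 271
178 263 271
180 263 271
182 263 271
184 263 271
186 264 271
188 265 270
190 266 269
192 None None
[ 539.97529235 -234.28504352   63.5       ] [ 462.42335897 -253.01415152   63.5       ] 79.78146312231578
d [ 526.70212632 -175.85752805   63.5       ] [ 450.73404289 -193.9766342    63.5       ] 0.23413513894537955
a [ 539.97529235 -234.28504352   63.5       ] [ 464.06427147 -252.61786446   63.5       ] 0.23696665387219934
c [ 553.41576193 -293.44901705   63.5       ] [ 477.57174711 -312.0388252    63.5       ] 0.24036708203613488
[ 55.40393303  17.84187003 190.4651481 ] [-24.36936137  18.9799972  190.55473042]
```

>>> step_arm([
  {"dx":20,"dy":9,"dz":30,"rx":0,"ry":0,"rz":0.0,"grip":0.57},
  {"dx":18,"dy":8,"dz":40,"rx":0,"ry":0,"rz":0.015,"grip":0.57},
  {"dx":0,"dy":0,"dz":40,"rx":0,"ry":0,"rz":0,"grip":0.57},
  {"dx":0,"dy":0,"dz":0,"rx":0,"ry":0,"rz":0,"grip":0.57},
  {"dx":0,"dy":0,"dz":0,"rx":0,"ry":0,"rz":0,"grip":0.57},
])

```text
t: 1.9
ee_pos: [521.8, -238.9, 144.1]
eef_rot: [-3.14, 0.002, 0.203]
force: [0.6, 0.6, 0.6]
gripper_width: 57.2
gripper_force: 0.0
```

Run:
```python
from h import *
import pickle
s=sense();c=camera("wrist");pickle.dump((s,c),open("w2.pkl","wb"))
print(s["ee_pos"],s["eef_rot"],s["gripper_width"])
cv2.imwrite("pics/w3.png",cv2.resize(c["frame"],(768,576),interpolation=2))
```

```text
[ 521.81672409 -238.94671974  144.13651983] [-3.14024234e+00  1.68887154e-03  2.03002209e-01] 57.19722191148736
```

View pics/w3.png

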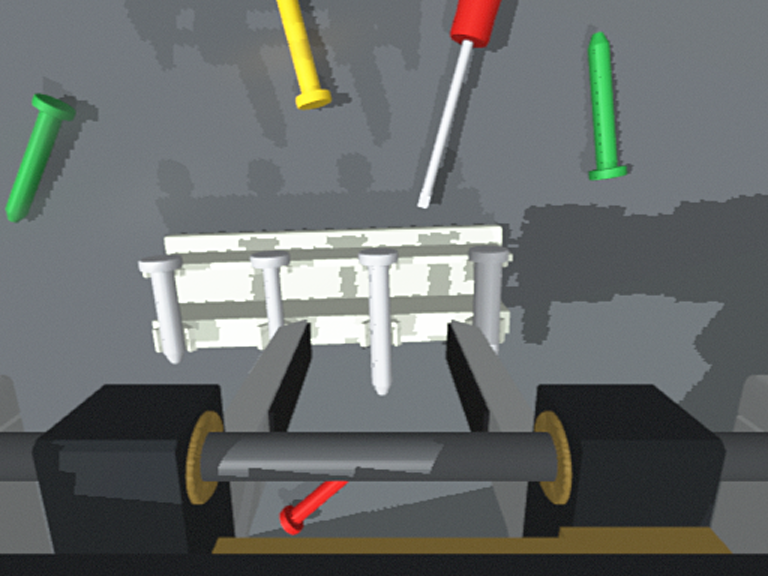

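The pin_a shoulder is at about (378,268) and its tip at (382,394), centred between the fingers. The yaw correction went the wrong way, so I'll reverse it.

Run:
```python
from h import *
import pickle
s,c=pickle.load(open("w2.pkl","rb"));g=cv2.cvtColor(c["frame"],cv2.COLOR_BGR2GRAY).astype(int)
pts=[]
for row in (236,240,244,248,252):
    i=np.where(g[row,235:275]>165)[0]+235; print(row,i.min(),i.max())
tip=wonz(s,c,381.5/1.5,393.5/1.5,63.5);sh=wonz(s,c,379/1.5,269/1.5,63.5)
d=sh-tip;print(sh,tip,np.linalg.norm(d),np.arctan2(d[1],d[0]))
y=0.237;u=np.array([np.cos(y),np.sin(y),0]);G=tip+u*63;print("G",G,"from shoulder",sh-17*u, "local",local(s,G),local(s,sh-17*u))
```

```text
236 247 258
240 247 258
244 247 258
248 248 259
252 248 259
[ 537.48364855 -235.67161344   63.5       ] [ 462.77987959 -252.66578038   63.5       ] 76.61236719706585 0.2236807303122357
G [ 524.01882236 -237.87416491   63.5       ] from shoulder [ 520.95885447 -239.66300174   63.5       ] local [ 2.50929966 -0.4976842  80.63314248] [-0.84847801  0.63750422 80.63728049]
```

>>> step_arm([
  {"dx":1,"dy":0,"dz":10,"rx":0,"ry":0,"rz":-0.028,"grip":0.57},
  {"dx":0,"dy":0,"dz":30,"rx":0,"ry":0,"rz":0,"grip":0.57},
  {"dx":0,"dy":0,"dz":25,"rx":0,"ry":0,"rz":0,"grip":0.57},
  {"dx":0,"dy":0,"dz":17,"rx":0,"ry":0,"rz":0,"grip":0.57},
  {"dx":0,"dy":0,"dz":0,"rx":0,"ry":0,"rz":0,"grip":0.57},
])

```text
t: 2.45
ee_pos: [522.8, -237.2, 61.2]
eef_rot: [-3.14, 0.002, 0.234]
force: [-0.5, 0.6, -0.3]
gripper_width: 40.5
gripper_force: 0.0
```

>>> step_arm([
  {"dx":0,"dy":0,"dz":0,"rx":0,"ry":0,"rz":0,"grip":0.8},
  {"dx":0,"dy":0,"dz":0,"rx":0,"ry":0,"rz":0,"grip":1},
  {"dx":0,"dy":0,"dz":0,"rx":0,"ry":0,"rz":0,"grip":1},
  {"dx":0,"dy":0,"dz":0,"rx":0,"ry":0,"rz":0,"grip":1},
  {"dx":0,"dy":0,"dz":0,"rx":0,"ry":0,"rz":0,"grip":1},
])

```text
t: 2.95
ee_pos: [524.9, -238.5, 63.6]
eef_rot: [3.14, -0.002, 0.233]
force: [-0.4, -1.1, 4.2]
gripper_width: 10.7
gripper_force: 30.0
```

>>> step_arm([
  {"dx":0,"dy":0,"dz":-15,"rx":0,"ry":0,"rz":0,"grip":1},
  {"dx":0,"dy":0,"dz":-40,"rx":0,"ry":0,"rz":0,"grip":1},
  {"dx":0,"dy":0,"dz":-45,"rx":0,"ry":0,"rz":0,"grip":1},
  {"dx":0,"dy":0,"dz":-45,"rx":0,"ry":0,"rz":0,"grip":1},
  {"dx":0,"dy":0,"dz":-20,"rx":0,"ry":0,"rz":0,"grip":1},
])

```text
t: 3.45
ee_pos: [525.9, -238.9, 233.8]
eef_rot: [3.136, -0.006, 0.233]
force: [0.1, -1.1, -1.0]
gripper_width: 11.1
gripper_force: 30.0
```

>>> step_arm([
  {"dx":0,"dy":0,"dz":0,"rx":0,"ry":0,"rz":0,"grip":1},
  {"dx":0,"dy":0,"dz":0,"rx":0,"ry":0,"rz":0,"grip":1},
])

```text
t: 3.65
ee_pos: [523.6, -237.5, 227.3]
eef_rot: [-3.141, 0.0, 0.233]
force: [-0.6, 0.0, -1.8]
gripper_width: 11.1
gripper_force: 30.0
```

Run:
```python
from h import *
import pickle
s=sense();c=camera("wrist");pickle.dump((s,c),open("w3.pkl","wb"))
print(s["t"],s["ee_pos"],s["eef_rot"],s["gripper_width"],s["gripper_force"],s["force"])
t=camera("top");pickle.dump(t,open("t1.pkl","wb"))
a=cv2.resize(c["frame"][150:340,150:360],(420,380),interpolation=2)
b=cv2.resize(t["frame"][175:240,90:200],(380,225),interpolation=2);b=cv2.copyMakeBorder(b,0,155,0,0,0)
cv2.imwrite("pics/w4.png",np.hstack([a,b]))
```

```text
3.65 [ 523.57324625 -237.51354457  227.33972015] [-3.14130993e+00  3.32674277e-04  2.32852043e-01] 11.144315410839695 29.999839961528778 [-0.60765697  0.00541243 -1.81445027]
```

View pics/w4.png

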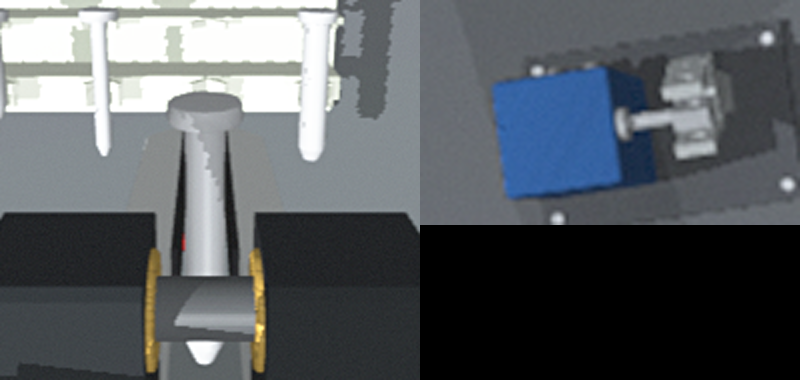

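Pin_a is held straight: head at crop (205,112), tip (205,363). The stand is unchanged at the right of the crop. Next I'll work out the grip offset and a coarse stand pose.

Run:
```python
from h import *
import pickle
s,c=pickle.load(open("w3.pkl","rb"));K=np.array(c["intrinsics"]);T=np.array(c["tool_from_camera"])
def tz(u,v,z):
    d=T[:3,:3]@np.linalg.inv(K)@[u,v,1];o=T[:3,3];return o+d*(z-o[2])/d[2]
print("tip",tz(252.5,331.5,-5),tz(252.5,331.5,-2)," headtop",tz(252.5,150+93/2,-13),"shoulder side",tz(252.5,150+122/2,-2))
t=pickle.load(open("t1.pkl","rb"))
cr=lambda x,y:((x-420)/380*110+90-.3,y/225*65+175-.3)
P=np.array([onz(t,*cr(*p),145) for p in[(492,85),(608,68),(620,182),(507,197)]])
print(P.round(1));ctr=P.mean(0);v=(P[0]+P[3]-P[1]-P[2]);v/=np.linalg.norm(v);x=P[0]+P[1]-P[2]-P[3]
print("yaw",np.arctan2(-v[0],v[1]),np.arctan2(x[1],x[0]))
o=ctr-100*v;print("ctr",ctr,"yoke",o)
X=np.array([v[1],-v[0],0]);print("target tcp",o-60*X,local(s,np.r_[(o-60*X)[:2],240]))
```

```text
tip [-60.54225585  -0.07023369  -5.        ] [-63.11425972  -0.06498436  -2.        ]  headtop [ 29.4043407   -0.16843775 -13.        ] shoulder side [17.55382591 -0.14673783 -2.        ]
[[535.1 358.6 145. ]
 [547.2 271.  145. ]
 [461.  261.5 145. ]
 [450.5 346.5 145. ]]
yaw 0.13041004194984232 0.12621777576396634
ctr [498.45966137 309.39393719 145.        ] yoke [511.46373274 210.24307169 145.        ]
target tcp [451.97321345 202.44062887 145.        ] [  31.84905741 -444.6063182   -12.54517738]
```

>>> step_arm([
  {"dx":4,"dy":-40,"dz":-8,"rx":0,"ry":0,"rz":0,"grip":1},
  {"dx":4,"dy":-49,"dz":-5,"rx":0,"ry":0,"rz":0,"grip":1},
  {"dx":4,"dy":-49,"dz":0,"rx":0,"ry":0,"rz":0,"grip":1},
  {"dx":4,"dy":-49,"dz":0,"rx":0,"ry":0,"rz":0,"grip":1},
  {"dx":4,"dy":-49,"dz":0,"rx":0,"ry":0,"rz":0,"grip":1},
])

```text
t: 4.25
ee_pos: [487.0, -1.6, 238.0]
eef_rot: [-3.14, 0.004, 0.232]
force: [0.7, 0.2, 0.8]
gripper_width: 11.0
gripper_force: 30.0
```

>>> step_arm([
  {"dx":4,"dy":-49,"dz":0,"rx":0,"ry":0,"rz":0,"grip":1},
  {"dx":4,"dy":-49,"dz":0,"rx":0,"ry":0,"rz":0,"grip":1},
  {"dx":4,"dy":-49,"dz":0,"rx":0,"ry":0,"rz":0,"grip":1},
  {"dx":0,"dy":-40,"dz":0,"rx":0,"ry":0,"rz":0,"grip":1},
  {"dx":0,"dy":-22,"dz":0,"rx":0,"ry":0,"rz":0.103,"grip":1},
])

```text
t: 4.75
ee_pos: [449.8, 205.1, 237.9]
eef_rot: [-3.141, 0.005, 0.13]
force: [-0.4, 0.5, -1.1]
gripper_width: 10.9
gripper_force: 30.0
```

>>> step_arm([
  {"dx":0,"dy":0,"dz":0,"rx":0,"ry":0,"rz":0,"grip":1},
  {"dx":0,"dy":0,"dz":0,"rx":0,"ry":0,"rz":0,"grip":1},
  {"dx":0,"dy":0,"dz":0,"rx":0,"ry":0,"rz":0,"grip":1},
])

```text
t: 5.05
ee_pos: [452.3, 201.4, 239.4]
eef_rot: [3.141, 0.002, 0.13]
force: [0.0, -0.7, -0.3]
gripper_width: 11.0
gripper_force: 30.0
```

Run:
```python
from h import *
import pickle
s=sense();c=camera("wrist");sd=camera("side");pickle.dump((s,c,sd),open("w5.pkl","wb"))
print(s["t"],s["ee_pos"],s["eef_rot"],s["gripper_width"])
a=cv2.resize(c["frame"][20:212,128:384],(800,600),interpolation=2)
cv2.imwrite("pics/w5.png",a)
```

```text
5.05 [452.26837007 201.42307443 239.35944099] [3.14077666e+00 2.07082927e-03 1.29598559e-01] 11.03257959315872
```

View pics/w5.png

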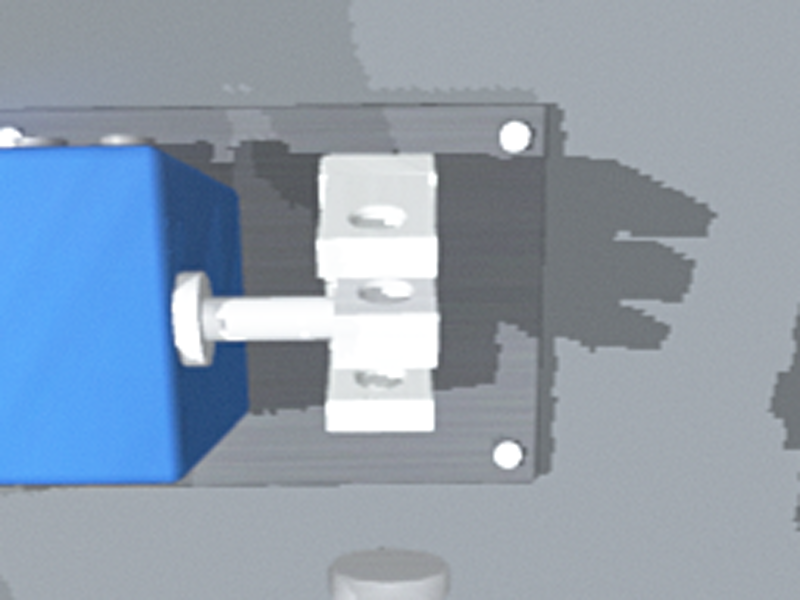

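The view is clear. The upper eye mouth is at crop (378,217), the link eye at (386,292), about 2 mm off line, and the lower eye at (380,378). The pin head is at (389,575).

Run:
```python
from h import *
import pickle
s,c,_=pickle.load(open("w5.pkl","rb"))
px=lambda x,y:(128+(x+.5)/3.125-.5,20+(y+.5)/3.125-.5)
a=np.deg2rad(25)
W=lambda x,y,z:wonz(s,c,*px(x,y),z)
U=W(378,217,130+29*np.sin(a));L=W(380,378,130-19*np.sin(a));k=W(386,292,130+8*np.sin(a))
print("U",U,"L",L,"link",k,"dist",np.linalg.norm(U-L))
d=U-L;print("yaw",np.arctan2(d[1],d[0]))
for p in[(515,137),(508,455)]:print("screw",W(*p,13))
e=W(10,147,145),W(152,147,145),W(180,480,145);print("blue edge",np.arctan2(*( (e[0]-e[1])*[-1,1,1])[:2]),np.arctan2(*((e[1]-e[2])[[1,0]])),e)
for n in(378,): pass
for p in[(318,237),(437,237),(327,402),(434,402)]: print(W(*p,130+19*np.sin(a)+14*np.cos(a) if p[1]==237 else 130-29*np.sin(a)+14*np.cos(a)))
```

```text
U [539.41195749 216.07122079 142.25592959] L [495.44403833 210.06509666 121.97025303] link [520.47290199 211.50314311 133.38094609] dist 48.79303347910891
yaw 0.13576213028942122
screw [582.10734808 169.55205975  13.        ]
screw [458.50314526 151.96718876  13.        ]
blue edge 0.13029958263203378 0.15510039854289212 (array([543.96204063, 311.50279999, 145.        ]), array([548.68001458, 275.49928386, 145.        ]), array([462.57348445, 262.03599496, 145.        ]))
[532.14655837 230.53476839 150.71805599]
[536.10358805 200.32952951 150.71805599]
[487.53622275 224.43134068 130.43237943]
[491.55430109 193.74296304 130.43237943]
```

>>> step_arm([
  {"dx":40,"dy":-1,"dz":0,"rx":0,"ry":0,"rz":-0.005,"grip":1},
  {"dx":47,"dy":-1,"dz":0,"rx":0,"ry":0,"rz":0,"grip":1},
  {"dx":46,"dy":-1,"dz":12,"rx":0,"ry":0,"rz":0,"grip":1},
  {"dx":0,"dy":0,"dz":0,"rx":0,"ry":0.14,"rz":0,"grip":1},
  {"dx":0,"dy":0,"dz":0,"rx":0,"ry":0.14,"rz":0,"grip":1},
])

```text
t: 5.65
ee_pos: [586.7, 221.6, 220.3]
eef_rot: [3.14, -0.273, 0.132]
force: [0.1, 0.8, 0.2]
gripper_width: 11.0
gripper_force: 30.0
```

>>> step_arm([
  {"dx":0,"dy":0,"dz":0,"rx":0,"ry":0.14,"rz":0,"grip":1},
  {"dx":0,"dy":0,"dz":0,"rx":0,"ry":0.016,"rz":0,"grip":1},
  {"dx":0,"dy":0,"dz":0,"rx":0,"ry":0,"rz":0,"grip":1},
  {"dx":0,"dy":0,"dz":0,"rx":0,"ry":0,"rz":0,"grip":1},
])

```text
t: 6.05
ee_pos: [586.1, 223.0, 231.1]
eef_rot: [-3.141, -0.439, 0.134]
force: [0.3, 0.1, -0.0]
gripper_width: 11.2
gripper_force: 30.0
```

```bash
cat >> h.py <<'E'
A=np.deg2rad(25);Y=0.135
DX=np.array([np.cos(A)*np.cos(Y),np.cos(A)*np.sin(Y),np.sin(A)])
TZ=np.array([np.sin(A)*np.cos(Y),np.sin(A)*np.sin(Y),-np.cos(A)]);TY=np.cross(TZ,DX)
RG=np.c_[DX,TY,TZ];U=np.array([539.0,216.0,142.3])
def rel(s):
    R=Ro.from_euler("xyz",s["eef_rot"]).as_matrix()
    return RG.T@(s["ee_pos"]-U), Ro.from_matrix(R.T@RG).as_rotvec()
E
python3 - <<'E'
from h import *
s=sense();print(s["t"],s["ee_pos"],s["eef_rot"],s["joints"].round(2));p,r=rel(s);print("TCP in eye frame",p.round(1),"turn needed",r.round(4))
E
```

```text
6.05 [586.10389815 223.00592036 231.07926747] [-3.14125168 -0.43896076  0.1337157 ] [ 0.25  0.05  1.76 -0.06  0.89  1.72]
TCP in eye frame [ 80.7  -0.6 -60.3] turn needed [ 0.0002 -0.0026 -0.0012]
```

>>> step_arm([
  {"dx":0,"dy":0.5,"dz":15,"rx":0,"ry":0,"rz":0,"grip":1},
  {"dx":0,"dy":0,"dz":20,"rx":0,"ry":0,"rz":0,"grip":1},
  {"dx":0,"dy":0,"dz":15,"rx":0,"ry":0,"rz":0,"grip":1},
  {"dx":0,"dy":0,"dz":12,"rx":0,"ry":0,"rz":0,"grip":1},
  {"dx":0,"dy":0,"dz":0,"rx":0,"ry":0,"rz":0,"grip":1},
])

```text
t: 6.55
ee_pos: [609.5, 225.8, 169.4]
eef_rot: [3.141, -0.432, 0.135]
force: [-0.2, 1.1, -0.5]
gripper_width: 11.2
gripper_force: 30.0
```

>>> step_arm([
  {"dx":0,"dy":0,"dz":0,"rx":0,"ry":0,"rz":0,"grip":1},
  {"dx":0,"dy":0,"dz":0,"rx":0,"ry":0,"rz":0,"grip":1},
])

```text
t: 6.75
ee_pos: [610.5, 226.5, 173.1]
eef_rot: [-3.141, -0.437, 0.135]
force: [0.4, -0.2, -0.5]
gripper_width: 11.1
gripper_force: 30.0
```

Run:
```python
from h import *
import pickle
P=[]
for i in range(4):
    s=sense();P.append(rel(s)[0]);c=camera("side") if i%2 else camera("wrist")
    if i==1: sd=c
    if i==2: w=c
print(np.array(P).round(2),np.mean(P,0),rel(s)[1].round(4),s["force"])
q=proj(sd,[U,U-58*DX,U+18*DX]);print(q)
x,y=q[0].astype(int);x=np.clip(x,64,448);y=np.clip(y,48,336)
cv2.imwrite("pics/w6.png",np.hstack([cv2.resize(sd["frame"][y-48:y+48,x-48:x+48],(400,400),interpolation=2),cv2.resize(w["frame"][192:,150:342],(400,400),interpolation=2)]))
```

```text
[[78.48 -0.74  2.56]
 [78.54 -0.76  2.36]
 [78.51 -0.74  2.3 ]
 [78.39 -0.78  2.32]] [78.47912991 -0.7541517   2.38463608] [-0.0002 -0.0013 -0.    ] [ 0.24536973  0.77708409 -0.24126168]
[[232.43798353 134.62256275]
 [215.81582869 147.1104907 ]
 [237.54086022 130.78886266]]
```

View pics/w6.png

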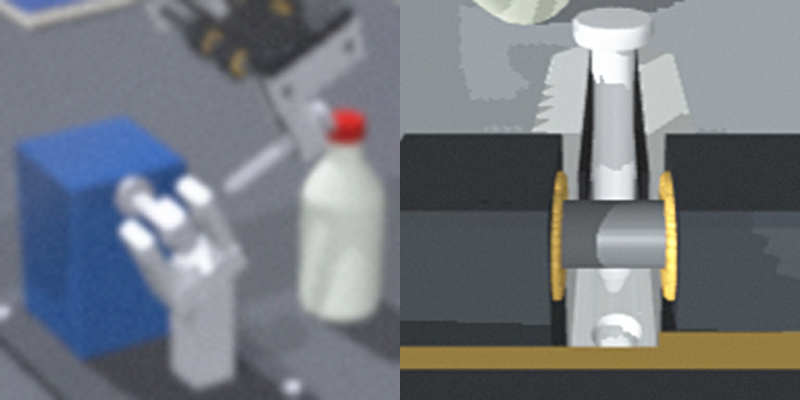

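The side view shows the pin just off the upper lug and lined up with the eye. In the wrist view the tip is at (615,280) and the eye's mouth at (617,330), so lateral alignment is good.

Run:
```python
from h import *
import pickle
c=camera("wrist");K=np.array(c["intrinsics"]);T=np.array(c["tool_from_camera"])
def tx(u,v,x):
    d=T[:3,:3]@np.linalg.inv(K)@[u,v,1];o=T[:3,3];return (o+d*(x-o[0])/d[0]).round(2)
q=lambda x,y:(150+(x-399.5)/2.083-.5,192+(y+.5)/2.083-.5)
for n,p,x in(("hole top",(617,313),-78.5),("hole left",(593,332),-78.5),("hole right",(641,332),-78.5),("mid",(617,332),-78.5),("tip",(615,291),-62),("lug L",(566,340),-78.5),("lug R",(660,340),-78.5)):print(n,tx(*q(*p),x))
```

```text
hole top [-78.5    0.81   6.29]
hole left [-78.5   -6.69  -1.52]
hole right [-78.5    8.22  -1.5 ]
mid [-78.5    0.77  -1.51]
tip [-62.     0.12  -3.14]
lug L [-78.5  -14.85  -4.64]
lug R [-78.5   13.9   -4.61]
```

>>> step_arm([
  {"dx":-8,"dy":0.6,"dz":0.4,"rx":0,"ry":0,"rz":0,"grip":1},
  {"dx":-7,"dy":0,"dz":0,"rx":0,"ry":0,"rz":0,"grip":1},
  {"dx":-4,"dy":0,"dz":0,"rx":0,"ry":0,"rz":0,"grip":1},
  {"dx":-4,"dy":0,"dz":0,"rx":0,"ry":0,"rz":0,"grip":1},
])

```text
t: 7.4
ee_pos: [590.5, 223.1, 163.5]
eef_rot: [-3.141, -0.44, 0.135]
force: [3.6, 0.6, 3.1]
gripper_width: 11.0
gripper_force: 30.0
```

>>> step_arm([
  {"dx":-4,"dy":0,"dz":0,"rx":0,"ry":0,"rz":0,"grip":1},
  {"dx":-4,"dy":0,"dz":0,"rx":0,"ry":0,"rz":0,"grip":1},
])

```text
t: 7.6
ee_pos: [582.6, 221.9, 159.6]
eef_rot: [-3.142, -0.437, 0.135]
force: [0.4, 1.0, 3.2]
gripper_width: 11.1
gripper_force: 30.0
```

Run:
```python
from h import *
s=sense();print(rel(s)[0].round(2),(RG.T@s["force"]).round(1),s["wrist_torque"],s["gripper_width"])
```

```text
[ 4.713e+01 -1.000e-02  2.930e+00] [ 1.9 -1.  -2.7] [-0.0349955  -0.06118973 -0.03369209] 11.1253366345599
```

The tip is inside the upper lug with only light force. I'll keep pushing.

>>> step_arm([
  {"dx":-4,"dy":0,"dz":-0.4,"rx":0,"ry":0,"rz":0,"grip":1},
  {"dx":-4,"dy":0,"dz":0,"rx":0,"ry":0,"rz":0,"grip":1},
  {"dx":-4,"dy":0,"dz":0,"rx":0,"ry":0,"rz":0,"grip":1},
  {"dx":-4,"dy":0,"dz":0,"rx":0,"ry":0,"rz":0,"grip":1},
])

```text
t: 8.0
ee_pos: [569.0, 220.1, 153.9]
eef_rot: [-3.142, -0.44, 0.135]
force: [2.0, -1.4, 5.3]
gripper_width: 11.3
gripper_force: 30.0
```

>>> step_arm([
  {"dx":-4,"dy":0,"dz":0,"rx":0,"ry":0,"rz":0,"grip":1},
  {"dx":-4,"dy":0,"dz":0,"rx":0,"ry":0,"rz":0,"grip":1},
  {"dx":-4,"dy":0,"dz":0,"rx":0,"ry":0,"rz":0,"grip":1},
])

```text
t: 8.3
ee_pos: [559.1, 218.8, 149.8]
eef_rot: [-3.141, -0.442, 0.135]
force: [2.1, -1.1, 8.3]
gripper_width: 10.9
gripper_force: 30.0
```

>>> step_arm([
  {"dx":-3,"dy":0,"dz":0,"rx":0,"ry":0,"rz":0,"grip":1},
  {"dx":-2,"dy":0,"dz":0,"rx":0,"ry":0,"rz":0,"grip":1},
  {"dx":-2,"dy":0,"dz":0,"rx":0,"ry":0,"rz":0,"grip":1},
])

```text
t: 8.6
ee_pos: [553.5, 218.0, 147.5]
eef_rot: [-3.141, -0.444, 0.135]
force: [1.7, -2.4, 9.4]
gripper_width: 11.3
gripper_force: 30.0
```

Run:
```python
from h import *
s=sense();print(s["t"],rel(s)[0].round(2),(RG.T@s["force"]).round(1),s["wrist_torque"],s["gripper_width"])
```

```text
8.6 [15.46 -0.05  1.45] [ 5.2  2.6 -7.9] [-0.17363467 -0.6868804  -0.06638927] 11.268039438932174
```

>>> step_arm([
  {"dx":0,"dy":0,"dz":-0.8,"rx":0,"ry":0,"rz":0,"grip":1},
  {"dx":-2,"dy":0,"dz":0,"rx":0,"ry":0,"rz":0,"grip":1},
  {"dx":-2,"dy":0,"dz":0,"rx":0,"ry":0,"rz":0,"grip":1},
  {"dx":-1,"dy":0,"dz":0,"rx":0,"ry":0,"rz":0,"grip":1},
])

```text
t: 9.0
ee_pos: [548.2, 217.3, 145.4]
eef_rot: [3.142, -0.443, 0.135]
force: [4.9, -1.0, 4.8]
gripper_width: 11.0
gripper_force: 32.2
```

Run:
```python
from h import *
s=sense();print(s["t"],rel(s)[0].round(2),rel(s)[1].round(3),(RG.T@s["force"]).round(1),s["wrist_torque"],s["gripper_width"])
```

```text
9.0 [ 9.78 -0.01  1.1 ] [-0.    -0.006  0.   ] [ 6.3  1.6 -2.4] [-0.09999807 -0.96343474 -0.07051232] 10.991771314801246
```

The tip is in the lower lug, so the pin is supported. Before I release it and go round behind the head, I'll check clearance to the bottle.

Run:
```python
from h import *
import pickle
c=pickle.load(open("t1.pkl","rb"));print("cap",onz(c,209/1.5,219/1.5,150),"body",onz(c,229/1.5,236/1.5,20))
```

```text
cap [674.18784245 283.11203763 150.        ] body [664.50263386 275.99339459  20.        ]
```

>>> step_arm([
  {"dx":0,"dy":0,"dz":0,"rx":0,"ry":0,"rz":0,"grip":0.62},
  {"dx":0,"dy":0,"dz":0,"rx":0,"ry":0,"rz":0,"grip":0.62},
  {"dx":0,"dy":0,"dz":0,"rx":0,"ry":0,"rz":0,"grip":0.62},
  {"dx":0,"dy":0,"dz":0,"rx":0,"ry":0,"rz":0,"grip":0.62},
])

```text
t: 9.4
ee_pos: [544.3, 216.8, 141.6]
eef_rot: [3.141, -0.432, 0.135]
force: [-1.4, 0.8, -0.1]
gripper_width: 35.2
gripper_force: 0.0
```

>>> step_arm([
  {"dx":10,"dy":0,"dz":0,"rx":0,"ry":0,"rz":0,"grip":0.62},
  {"dx":20,"dy":0,"dz":0,"rx":0,"ry":0,"rz":0,"grip":0.62},
  {"dx":22,"dy":0,"dz":0,"rx":0,"ry":0,"rz":0,"grip":0.62},
  {"dx":0,"dy":0,"dz":-5,"rx":0,"ry":0,"rz":0,"grip":0.62},
  {"dx":0,"dy":0,"dz":0,"rx":0,"ry":0,"rz":0,"grip":0.62},
])

```text
t: 9.9
ee_pos: [590.1, 222.8, 169.2]
eef_rot: [3.141, -0.435, 0.135]
force: [-0.0, -1.1, -0.3]
gripper_width: 35.7
gripper_force: 0.0
```

Run:
```python
from h import *
import pickle
s=sense();print(s["t"],rel(s)[0].round(2),(RG.T@s["force"]).round(1))
w=camera("wrist");sd=camera("side")
x,y=232,134
cv2.imwrite("pics/w7.png",np.hstack([cv2.resize(sd["frame"][y-48:y+48,x-48:x+48],(400,400),interpolation=2),cv2.resize(w["frame"][192:,150:342],(400,400),interpolation=2)]))
```

```text
9.9 [58.09  0.15 -2.59] [-0.2  1.   0.2]
```

View pics/w7.png

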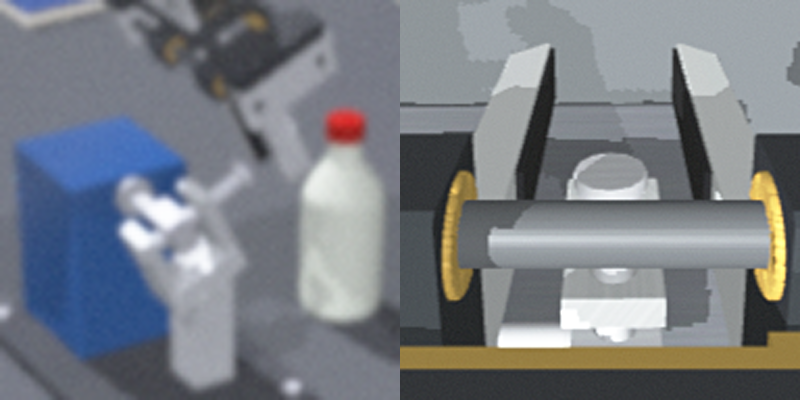

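The pin is held in the yoke with its head still about 28 mm out, at crop (613,175), and the fingers are clear behind it. I'll close them and push the head home.

>>> step_arm([
  {"dx":0,"dy":0,"dz":-3,"rx":0,"ry":0,"rz":0,"grip":1},
  {"dx":0,"dy":0,"dz":0,"rx":0,"ry":0,"rz":0,"grip":1},
  {"dx":0,"dy":0,"dz":0,"rx":0,"ry":0,"rz":0,"grip":1},
  {"dx":-6,"dy":0,"dz":0,"rx":0,"ry":0,"rz":0,"grip":1},
  {"dx":-4,"dy":0,"dz":0,"rx":0,"ry":0,"rz":0,"grip":1},
])

```text
t: 10.5
ee_pos: [579.5, 221.5, 167.5]
eef_rot: [3.141, -0.435, 0.135]
force: [0.3, 0.4, -0.1]
gripper_width: 1.3
gripper_force: 0.0
```

>>> step_arm([
  {"dx":-4,"dy":0,"dz":0,"rx":0,"ry":0,"rz":0,"grip":1},
  {"dx":-4,"dy":0,"dz":0,"rx":0,"ry":0,"rz":0,"grip":1},
  {"dx":-4,"dy":0,"dz":0,"rx":0,"ry":0,"rz":0,"grip":1},
])

```text
t: 10.8
ee_pos: [569.1, 220.1, 162.7]
eef_rot: [3.142, -0.436, 0.135]
force: [0.2, -0.3, 0.1]
gripper_width: 0.3
gripper_force: 0.1
```

>>> step_arm([
  {"dx":-3,"dy":0,"dz":0,"rx":0,"ry":0,"rz":0,"grip":1},
  {"dx":-3,"dy":0,"dz":0,"rx":0,"ry":0,"rz":0,"grip":1},
  {"dx":-3,"dy":0,"dz":0,"rx":0,"ry":0,"rz":0,"grip":1},
])

```text
t: 11.1
ee_pos: [561.3, 219.0, 159.1]
eef_rot: [-3.142, -0.436, 0.135]
force: [-0.4, 0.0, -0.0]
gripper_width: 0.4
gripper_force: 0.1
```

Run:
```python
from h import *
s=sense();print(s["t"],rel(s)[0].round(2),(RG.T@s["force"]).round(1),s["gripper_width"])
```

```text
11.1 [ 2.747e+01 -1.000e-02 -5.720e+00] [-0.3 -0.1 -0.1] 0.39148723503049726
```

>>> step_arm([
  {"dx":-3,"dy":0,"dz":0,"rx":0,"ry":0,"rz":0,"grip":1},
  {"dx":-3,"dy":0,"dz":0,"rx":0,"ry":0,"rz":0,"grip":1},
  {"dx":-2,"dy":0,"dz":0,"rx":0,"ry":0,"rz":0,"grip":1},
])

```text
t: 11.4
ee_pos: [553.9, 218.0, 155.5]
eef_rot: [3.142, -0.436, 0.135]
force: [-0.5, -0.1, 0.3]
gripper_width: 0.4
gripper_force: 0.1
```

>>> step_arm([
  {"dx":-2,"dy":0,"dz":0,"rx":0,"ry":0,"rz":0,"grip":1},
  {"dx":-1,"dy":0,"dz":0,"rx":0,"ry":0,"rz":0,"grip":1},
])

```text
t: 11.6
ee_pos: [551.4, 217.7, 154.4]
eef_rot: [3.142, -0.436, 0.135]
force: [0.3, -0.5, -0.2]
gripper_width: 0.3
gripper_force: 0.1
```

Run:
```python
from h import *
s=sense();print(s["t"],rel(s)[0].round(2),(RG.T@s["force"]).round(1),s["gripper_width"])
w=camera("wrist");sd=camera("side")
x,y=232,134
cv2.imwrite("pics/w8.png",np.hstack([cv2.resize(sd["frame"][y-48:y+48,x-48:x+48],(400,400),interpolation=2),cv2.resize(w["frame"][192:,150:342],(400,400),interpolation=2)]))
```

```text
11.6 [ 1.643e+01 -1.000e-02 -5.680e+00] [0.1 0.5 0.3] 0.3269884500286906
```

The picture allowance is used up, so force will tell me when the head is home.

>>> step_arm([
  {"dx":-1,"dy":0,"dz":0,"rx":0,"ry":0,"rz":0,"grip":1},
  {"dx":-1,"dy":0,"dz":0,"rx":0,"ry":0,"rz":0,"grip":1},
])

```text
t: 11.9
ee_pos: [550.6, 217.6, 154.3]
eef_rot: [-3.141, -0.438, 0.135]
force: [3.1, -0.1, -0.3]
gripper_width: 0.5
gripper_force: 1.4
```

>>> step_arm([
  {"dx":-1,"dy":0,"dz":0,"rx":0,"ry":0,"rz":0,"grip":1},
  {"dx":0,"dy":0,"dz":0,"rx":0,"ry":0,"rz":0,"grip":1},
])

```text
t: 12.1
ee_pos: [550.5, 217.6, 154.5]
eef_rot: [-3.141, -0.44, 0.135]
force: [6.6, 0.7, -1.0]
gripper_width: 0.4
gripper_force: 2.1
```

Run:
```python
from h import *
s=sense();print(s["t"],rel(s)[0].round(2),(RG.T@s["force"]).round(1),s["gripper_width"])
```

```text
12.1 [15.7  -0.08 -6.14] [5.6 0.2 3.7] 0.42659264583387996
```

>>> step_arm([
  {"dx":-2,"dy":0,"dz":0,"rx":0,"ry":0,"rz":0,"grip":1},
  {"dx":-2,"dy":0,"dz":0,"rx":0,"ry":0,"rz":0,"grip":1},
  {"dx":0,"dy":0,"dz":0,"rx":0,"ry":0,"rz":0,"grip":1},
])

```text
t: 12.4
ee_pos: [550.0, 217.6, 155.3]
eef_rot: [-3.141, -0.448, 0.135]
force: [12.1, 1.2, -2.0]
gripper_width: 0.2
gripper_force: 4.6
```

Run:
```python
from h import *
s=sense();print(s["t"],rel(s)[0].round(2),(RG.T@s["force"]).round(1),s["gripper_width"])
sd=camera("side");x,y=232,134
import pickle;pickle.dump(sd,open("s9.pkl","wb"))
```

```text
12.4 [15.58 -0.13 -7.05] [10.2  0.5  6.9] 0.23742213629684966
```

>>> step_arm([
  {"dx":8,"dy":0,"dz":0,"rx":0,"ry":0,"rz":0,"grip":1},
  {"dx":12,"dy":0,"dz":0,"rx":0,"ry":0,"rz":0,"grip":1},
  {"dx":0,"dy":0,"dz":-30,"rx":0,"ry":0,"rz":0,"grip":1},
  {"dx":0,"dy":0,"dz":-40,"rx":0,"ry":0,"rz":0,"grip":1},
  {"dx":0,"dy":0,"dz":-25,"rx":0,"ry":0,"rz":0,"grip":1},
])

```text
t: 12.95
ee_pos: [523.3, 214.1, 248.0]
eef_rot: [-3.141, -0.436, 0.135]
force: [-0.5, 0.1, 0.5]
gripper_width: 0.7
gripper_force: 0.0
```

>>> step_arm([
  {"dx":0,"dy":0,"dz":0,"rx":0,"ry":-0.14,"rz":0,"grip":1},
  {"dx":0,"dy":0,"dz":0,"rx":0,"ry":-0.14,"rz":0,"grip":1},
  {"dx":0,"dy":0,"dz":0,"rx":0,"ry":-0.14,"rz":0,"grip":1},
  {"dx":-40,"dy":0,"dz":0,"rx":0,"ry":-0.016,"rz":0,"grip":1},
  {"dx":-36,"dy":0,"dz":0,"rx":0,"ry":0,"rz":0,"grip":1},
])

```text
t: 13.45
ee_pos: [448.5, 203.5, 241.8]
eef_rot: [3.141, 0.01, 0.134]
force: [-0.2, -1.1, -0.0]
gripper_width: 0.5
gripper_force: 0.0
```

>>> step_arm([
  {"dx":0,"dy":0,"dz":0,"rx":0,"ry":0,"rz":0,"grip":1},
  {"dx":0,"dy":0,"dz":0,"rx":0,"ry":0,"rz":0,"grip":1},
  {"dx":0,"dy":0,"dz":0,"rx":0,"ry":0,"rz":0,"grip":1},
])

```text
t: 13.75
ee_pos: [449.0, 203.9, 246.1]
eef_rot: [-3.141, -0.002, 0.135]
force: [-0.8, -0.1, -0.4]
gripper_width: 0.2
gripper_force: 0.0
```

Run:
```python
from h import *
import pickle
s=sense();c=camera("wrist");pickle.dump((s,c),open("w10.pkl","wb"))
print(s["t"],s["ee_pos"],s["eef_rot"])
def pj(P):
    p=local(s,P);T=np.array(c["tool_from_camera"]);q=T[:3,:3].T@(p-T[:3,3]);q=np.array(c["intrinsics"])@q;return (q[:2]/q[2]).round(1)
for h in(0,2,5):
    print(h,"head outer top rim",pj(U+(6+h)*DX-11*TZ),"shoulder top",pj(U+h*DX-11*TZ),"tip end",pj(U+(h-80)*DX),pj(U+(h-80)*DX-3*TZ))
print("lug top outer edge",pj(U-14*TZ),"lower lug bottom-outer top edge",pj(U-58*DX-14*TZ),pj(U-58*DX+6*TZ))
g=cv2.cvtColor(c["frame"],cv2.COLOR_BGR2GRAY)
col=int(pj(U)[0]);print("cols",col)
for k in(col-8,col-3,col,col+3,col+8): print(k,g[50:190,k].tolist())
```

```text
13.75 [449.02431955 203.87876299 246.14803295] [-3.14139962e+00 -1.57988778e-03  1.34787896e-01]
0 head outer top rim [252.8  84.9] shoulder top [252.8  92.1] tip end [252.7 164.3] [252.7 166.1]
2 head outer top rim [252.8  82.4] shoulder top [252.8  89.7] tip end [252.7 162.7] [252.7 164.5]
5 head outer top rim [252.8  78.7] shoulder top [252.8  86.1] tip end [252.7 160.3] [252.7 162. ]
lug top outer edge [252.8  93.6] lower lug bottom-outer top edge [252.7 153.8] [252.7 142.5]
cols 252
244 [153, 147, 125, 127, 135, 139, 138, 132, 135, 134, 134, 136, 138, 136, 135, 134, 136, 171, 229, 228, 223, 224, 223, 224, 220, 220, 217, 215, 217, 215, 215, 215, 230, 255, 255, 255, 255, 255, 255, 255, 226, 218, 223, 251, 255, 255, 255, 255, 255, 255, 255, 255, 255, 255, 255, 252, 216, 209, 214, 208, 194, 197, 215, 217, 211, 208, 221, 253, 255, 255, 255, 255, 255, 255, 255, 255, 255, 255, 255, 255, 255, 255, 255, 255, 240, 217, 210, 211, 212, 223, 223, 222, 220, 225, 251, 255, 255, 255, 255, 255, 255, 255, 255, 255, 175, 139, 145, 147, 145, 148, 150, 148, 147, 145, 147, 151, 144, 147, 148, 146, 14
[... 2217 characters left out ...]
[150, 146, 125, 129, 148, 150, 150, 147, 147, 149, 147, 148, 151, 149, 148, 146, 148, 176, 224, 219, 222, 225, 224, 227, 222, 221, 208, 210, 211, 212, 215, 214, 218, 236, 252, 248, 245, 244, 241, 234, 215, 220, 225, 251, 255, 255, 255, 255, 255, 255, 255, 255, 255, 255, 255, 230, 163, 158, 166, 169, 190, 199, 191, 212, 212, 210, 222, 253, 255, 255, 255, 255, 255, 255, 255, 255, 255, 255, 255, 255, 255, 255, 255, 255, 201, 183, 209, 205, 208, 218, 223, 222, 220, 224, 250, 255, 255, 255, 255, 255, 255, 255, 255, 255, 178, 139, 146, 143, 145, 148, 149, 148, 145, 147, 148, 149, 146, 146, 149, 144, 145, 135, 135, 168, 168, 167, 168, 167, 167, 167, 168, 165, 167, 167, 166, 166, 167, 167, 166, 164]
```

The head edge, lug edge and tip pixels all match a fully seated pin to within about 0.5 mm. I'll check that nothing else moved, then hand in.

Run:
```python
from h import *
import pickle
a=pickle.load(open("c0.pkl","rb"))["top"]["frame"].astype(int);b=camera("top")["frame"].astype(int)
d=(abs(a-b).max(2)>45).astype(np.uint8)
n,_,st,ce=cv2.connectedComponentsWithStats(d)
for i in range(1,n):
    if st[i,4]>6: print(st[i])
s=sense();print(s["t"],s["force"])
```

```text
[336 174   2  12  18]
[336 190  19  23 183]
[325 195  10  22  83]
[162 197   5   2   9]
[245 199   5  12  19]
[306 199  12  30 144]
[315 198   4   4  11]
[  92  202  103  132 4114]
[294 203   6   4  16]
[314 203   9  17  77]
[281 204  14  22 118]
[294 209   8   6  35]
[335 209   3   6  11]
[336 215   4  11  20]
[ 87 217   3  14  15]
[163 217  13   4  42]
[169 222   5   4  15]
[ 89 233  25 109 257]
[ 84 234  24 109 276]
[333 255   5  10  25]
[419 263  10  13  56]
[113 320  76  64 854]
[111 325  22  20 106]
[ 208  329   78   26 1343]
[ 458  331   54   53 1668]
[112 346   5   6   9]
[ 218  355   70   29 1200]
[219 373   4   5   8]
[217 377   4   7  11]
[231 380   4   4  11]
13.85 [ 0.14440009 -0.15581639 -0.48560899]
```

```bash
python3 -c "
from station import *
print(finish_job())"
```

```text
the job is handed in; nothing more can be done
None
```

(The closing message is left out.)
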